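# Slide a thin panel off a sloping rack and stand it in the glue-up stand

## Robot

A 6-joint arm with a two-finger parallel gripper is mounted at the origin on a cart in front of the work surface, level with it; the furniture and walls round the work are solid. World frame = base frame: x ahead of the robot, y to its left, z up, the work surface at z = 0. Lengths are in m, angles in rad, forces in N, time in s.
With the tool pointing down it reaches from about 0.25 to 0.775 m from the base axis. Payload 4 kg.
Tool frame: the origin (TCP) lies midway between the tips of the shut fingers; the grasp point (between the pads) lies grip_point_offset behind it (grip_point_offset is the distance from the TCP to the grasp point, in m); z points along the fingers, y is the line along which they close (so a half turn about z gives the same grasp; the last joint's range is limited). The gripper opens to 94 mm and grips with 3 to 60 N. Pads are 16 mm wide; open, the fingers measure 119 mm over their backs; the gripper's body (75 mm by 177 mm) begins 78 mm behind the grasp point.
Start: joints at [1.043, 0.087, 1.371, -0, 1.684, -0.103], TCP at [0.227, 0.501, 0.206] pointing down, gripper open.
Joint ranges: [-3.1, 3.1], [-0.76, 2.03], [0.27, 2.55], [-1.08, 4.22], [0.17, 2.65], [-2.57, 2.57]. Speed limits (rad/s): [2.79, 2.79, 3.14, 3.14, 3.14, 3.14].

## Interface

Orientations are given as [roll, pitch, yaw] about the fixed x, y, z axes, in that order (R = Rz(yaw) Ry(pitch) Rx(roll)).
In Python, from bench import * gives the robot as it stands. The module is installed in compiled form; this text tells all that it offers.
- The arm moves only by the tool apply_moves, never from a script. Its argument "commands" is a list of rows, each a list of 7 numbers: the turn, a rotation vector about the world's x, y, z in rad, then the shift along the world's x, y, z in m, then the opening in per cent of the stroke, from 0 (shut) to 100 (fully open). In form: [[ax, ay, az, x, y, z, jaw], ...]. A call has exactly 5 rows; each row is the pose to reach, as a shift and turn from the pose commanded when the call began; what a row does not reach only later rows make up. A row lasts 1/10 s, in which the tool goes at most 50 mm and 8.59 degrees, less where a joint would pass 70% of its speed; a pose out of reach is approached as far as the arm can. A call with a gripper value outside its range is refused whole. The fingers move at their own pace and stop on an object; the grip force is fixed at half the most. Time passes only in rows, so rows that repeat a pose let the fingers close, or fill a call up. It gives the time, the measured TCP pose, the force, the opening and the grip force at its end, in the units of the state.
- get_obs(): the state, without advancing time (a new reading comes with each control period).
- snapshot(name): name is "scene" or "top" or "wrist"; returns a dict with "pixels" (480x640x3 uint8, red, green, blue), "vertical_fov" (degrees; the focal length in pixels is half the picture's height over the tangent of half this angle, whatever the lens; pixels are square), "cx", "cy" (the principal point, pixels), "rvec" (rotation vector, rad) and "tvec" (3), from world to camera coordinates, as OpenCV has them. Camera axes: x right, y down, z forward; pixel columns grow to the right and rows downward; lengths in m; the calibration is good to about 2 mm. A picture is of the moment at which its call begins. There is no depth.
- close_job(): hands the job in; it is judged then, once.
Trained networks look in the newest picture that a camera, given by its name, has taken for a name from the list of things; names that differ only in an ending like _2 or _b are one class to them, and where a whole thing is asked for, a point or a joint stands for the part that bears it (a point fixed in the world has none). Each returns a list of dicts, best first, with "score" (0 to 1); they miss things now and then, are a little off and sometimes report something else, mostly with a low value. They report only what shows in the picture. A call takes as long as a camera call.
- masks_of(camera, query): "mask" (480x640 bool, what is visible of it) and "extent" ([left, top, right, bottom] in pixels, round what is visible of it).
- place_of(camera, query): "pixel" ([column, row] in pixels: a listed point, or the origin of a listed thing).
The state is a dict: "time": time; "joint_positions": joint angles; "qvel": joint speeds; "joint_torque": joint torques, N m; "tool_pos": TCP position; "ee_rot": TCP orientation; "wrist_force": force on the tool from outside, world axes, zero at the start; "wrist_torque": the same for the moment, N m; "width": finger opening in m; "finger_force": force on a finger pad.
Only numpy, scipy, OpenCV 4.12 (cv2) and the standard library are available. Lean on these libraries where they do the work, as an engineer would, in place of code of your own. Each camera call takes 0.05 s, during which the arm holds its last target. There are 200 camera calls.

## Task

Two thin plywood panels lie one on the other on the sloping rack. Slide the top one along the ledge towards the rack's near end until a good part of it (about 50 mm) overhangs, still lying on the rack, pinch it by the overhanging part and lift it off, then lower it into the slot of the wooden stand so that it stands upright on its long edge, fully down and roughly centred along the slot, and let go. Leave the lower panel lying where it is and do not disturb the loose offcut, sanding block, pliers and tape roll.

Things in the scene. Friction and masses are not known exactly. Their poses are not given: they have to be found in the camera images.
- top_panel: The top panel: plain plywood, 150 (its x) x 100 (its y) x 6 mm (its z), 70 to 120 g. Origin at the centre of its underside (outer face at z = +6 mm). At the start it lies on the lower panel on the rack: its x runs along the rack's x, its y points up the slope, its z out of the sloping face.
- lower_panel: The panel underneath, of the same size, shape and frame as the top panel. The low stop at the rack's near end holds it back from sliding that way; the top panel passes over the stop.
- rack: Sloping wooden rack, fixed. Origin at the centre of its underside, z up. Its face board is 190 mm long along x (-95 to +95; -x is the near end, towards the robot), 104 mm up the slope, 12 mm thick. The face is 50 degrees from horizontal, rising towards +y. Foot and legs lie within x = -85 to 85, y = -50 to 60 mm. A stop 4 mm proud of the face lies at x = -95 to -89 mm.
- ledge (a point): Middle of the face's lower edge (rack y = -42, z = 26 mm). Here a ledge stands 22 mm out of the face along its whole length and carries the panels' lower long edges. Panels and rack are varnished and slide easily on one another (friction 0.25): a fingertip pressed on the top panel's face with about 6 to 10 N drags it along.
- face_top (a point): Middle of the face board's upper edge (rack y = 25, z = 106 mm), 3 mm above the panels' upper edges: fingers get behind a panel only where it overhangs an end.
- near_end (a point): Middle of the near end of the face (rack x = -95 mm). At the start the top panel's centre is at rack x = 0 to 16 mm; with its centre at rack x = -70 mm it overhangs this end by 50 mm and does not tip.
- stand: Low wooden glue-up stand, fixed to the bench: 130 mm along its x, 70 mm along its y, 47 mm high. Origin at the centre of its underside, z up. One straight slot runs along its x over the whole length, open at both ends, 10 mm wide, its mouth flared to about 18 mm over the top 10 mm.
- slot (a point): Centre of the slot's floor, 12 mm above the stand's origin; the slot is 35 mm deep. A panel fully home on its long edge has its origin 50 mm above this point.
- offcut: Loose light wooden offcut, 30 x 80 x 18 mm, lying between rack and stand. Origin at the centre of its underside. Bystander.
- sanding_block: Loose cork sanding block, 42 x 75 x 27 mm, beyond the stand. Origin at the centre of its underside. Bystander.
- pliers: Loose long-nose pliers with red grips, 56 x 142 x 14 mm, lying to the right. Bystander.
- tape_roll: Loose roll of masking tape, 83 mm across, 20 mm high, lying to the right. Bystander.

How it is judged:
By the outcome, as a careful person would: the job done as asked, in the order asked, and still so for the second after the job is handed in, with the robot touching nothing.
It also fails if it takes over 56 s, if anything falls off the work surface, if the arm or the gripper's body presses on something with over 40 N, if the wrist force passes 120 N, or if a joint passes its speed limit or range.

## Working session

There is one attempt and no reset: what is moved stays moved. The work goes in short steps, Python scripts to look and compute and a tool call to move; the robot and the scene stay as the last step left them, time stands still between calls to the robot, and variables do not carry over. Pictures are saved under pics/ and viewed, at most 10 in all, crops included, and the job is handed in when it is done.

Besides the shell and the picture viewer there is one more tool, called after "Call:" by a JSON object that holds its "api" and its "payload". apply_moves: Moves the arm, as the interface text tells. Its arguments: {"type":"object","properties":{"commands":{"type":"array"}},"required":["commands"]}

```bash
mkdir -p pics; cat > h.py <<'E'
from bench import *
import numpy as np, cv2
from scipy.spatial.transform import Rotation as R
def cam(n):
    s=snapshot(n); f=240/np.tan(np.radians(s["vertical_fov"])/2)
    K=np.array([[f,0,s["cx"]],[0,f,s["cy"]],[0,0,1.]])
    return s,K,cv2.Rodrigues(np.array(s["rvec"],float))[0],np.array(s["tvec"],float)
def ray(c,px):
    s,K,Rm,t=c
    d=Rm.T@np.linalg.solve(K,[px[0],px[1],1.]); return -Rm.T@t,d/np.linalg.norm(d)
def onz(c,px,z):
    o,d=ray(c,px); return o+d*(z-o[2])/d[2]
def proj(c,P):
    q=(c[2]@np.atleast_2d(P).T).T+c[3]; q=(c[1]@q.T).T; return q[:,:2]/q[:,2:]
def save(c,n): cv2.imwrite(f"pics/{n}.png",c[0]["pixels"][:,:,::-1])
def tri(cs,pxs):
    A=np.zeros((3,3));b=np.zeros(3)
    for c,p in zip(cs,pxs):
        o,d=ray(c,p);M=np.eye(3)-np.outer(d,d);A+=M;b+=M@o
    return np.linalg.solve(A,b)
E
python3 - <<'E'
from h import *
np.set_printoptions(precision=4,suppress=True)
cs={n:cam(n) for n in("scene","top")}
for n,c in cs.items():
    save(c,n); print(n,"campos",-c[2].T@c[3])
for q in["top_panel","lower_panel","rack","ledge","face_top","near_end","stand","slot","offcut","sanding_block","pliers","tape_roll"]:
    r={n:place_of(n,q) for n in cs}
    out=[q]
    for n in cs: out+=[n,[(np.round(x["pixel"],1).tolist(),round(x["score"],2)) for x in r[n][:2]]]
    if all(r.values()): out.append(tri(list(cs.values()),[r[n][0]["pixel"] for n in cs]))
    print(*out)
print(get_obs())
E
```

```text
scene campos [ 0.2562 -0.5857  1.0661]
top campos [ 0.3634 -0.0307  1.0061]
top_panel scene [([269.3, 178.2], 0.56)] top [([207.0, 225.3], 0.96)] [0.5608 0.2027 0.063 ]
lower_panel scene [] top []
rack scene [([266.5, 192.0], 0.65), ([320.6, 293.4], 0.18)] top []
ledge scene [([269.4, 198.5], 0.93)] top [([229.5, 235.6], 0.66)] [0.5437 0.1613 0.0459]
face_top scene [([254.4, 159.5], 0.8)] top [([183.1, 226.8], 0.68), ([204.3, 224.8], 0.32)] [0.5437 0.2349 0.1067]
near_end scene [([223.2, 199.0], 0.68)] top [([200.5, 284.9], 0.87)] [0.4442 0.199  0.0637]
stand scene [([320.5, 294.6], 0.75)] top [([354.9, 260.8], 0.96)] [ 0.5328 -0.0884 -0.0117]
slot scene [([315.3, 292.3], 0.82)] top [([355.4, 258.9], 0.64), ([285.3, 226.2], 0.42)] [ 0.5274 -0.087   0.0067]
offcut scene [([310.1, 229.4], 0.59)] top [([287.1, 228.7], 0.68), ([356.9, 259.1], 0.53)] [0.5816 0.0524 0.0242]
sanding_block scene [([357.3, 219.3], 0.65)] top [([301.3, 173.6], 0.65)] [ 0.7041  0.0386 -0.0022]
pliers scene [([295.1, 366.9], 0.59)] top [([416.2, 328.8], 0.6)] [ 0.4057 -0.2153  0.013 ]
tape_roll scene [([364.4, 398.7], 0.85), ([269.3, 197.5], 0.74)] top [([478.5, 291.4], 0.97)] [ 0.4915 -0.3346  0.0071]
{'time': 1.3, 'joint_positions': array([ 1.0429,  0.0872,  1.3707, -0.    ,  1.6836, -0.1031]), 'qvel': array([ 0.0001,  0.0002,  0.    , -0.0016, -0.0015,  0.0003]), 'joint_torque': array([ -0.0002, -34.0032, -30.2597,   0.0718,   0.0237,  -0.    ]), 'tool_pos': array([0.2267, 0.5011, 0.2055]), 'ee_rot': array([3.1415, 0.    , 2.7168]), 'wrist_force': array([-0.5596, -0.3544, -0.0275]), 'wrist_torque': array([-0.0325,  0.0041,  0.0111]), 'finger_force': 0.0, 'width': 0.09414481496076793}
```

View images.

View pics/scene.png

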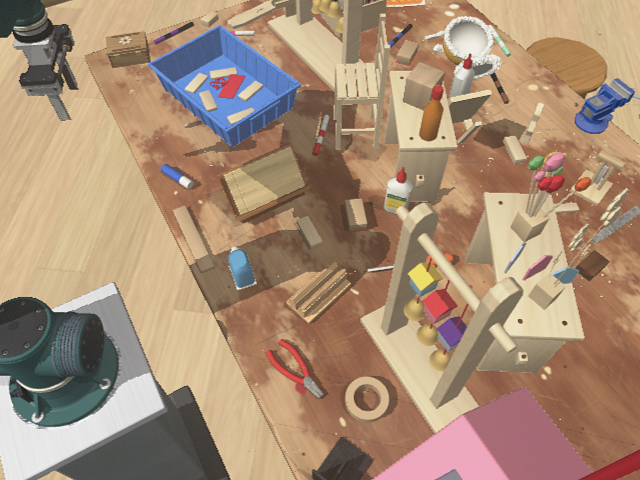

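View pics/top.png

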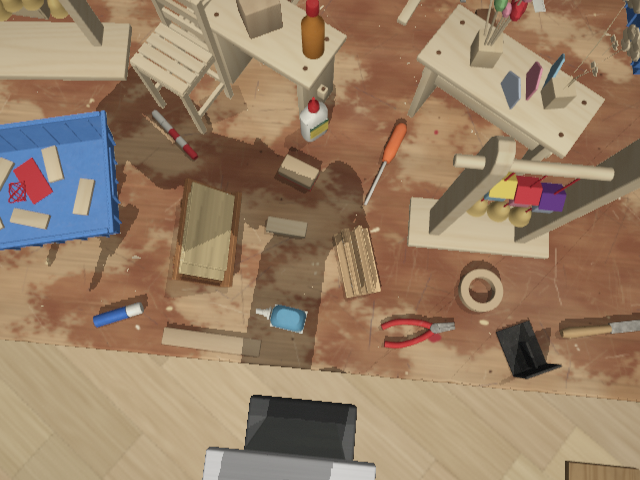

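```bash
python3 - <<'E'
import cv2,numpy as np
a=cv2.imread("pics/top.png");b=cv2.imread("pics/scene.png")
A=cv2.resize(a[170:310,160:400],(800,467),interpolation=cv2.INTER_CUBIC)
B=cv2.resize(b[135:335,200:400],(600,600),interpolation=cv2.INTER_CUBIC)
cv2.imwrite("pics/topc.png",A);cv2.imwrite("pics/scenec.png",B)
E
```

```text
(no output)
```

View pics/topc.png

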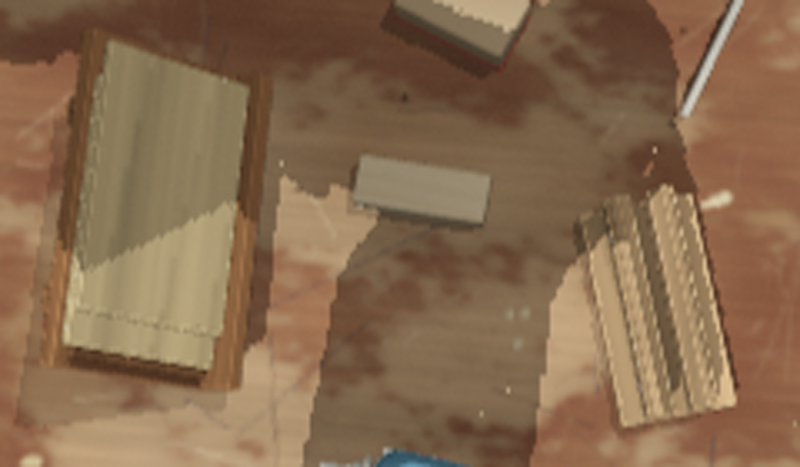

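View pics/scenec.png

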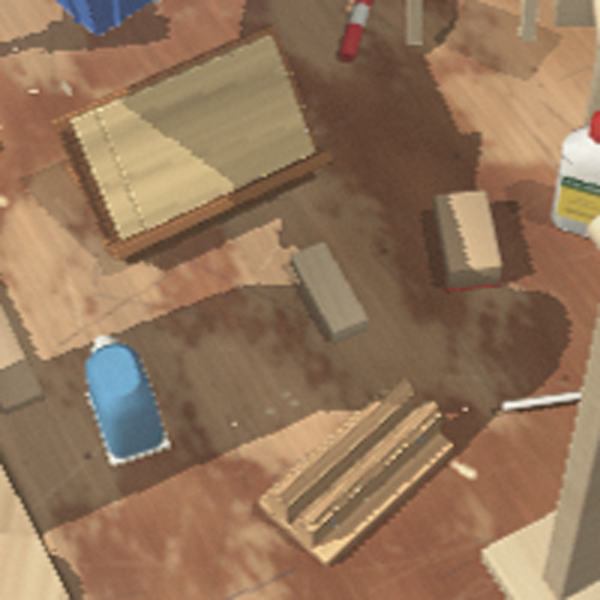

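```bash
cat > fit.py <<'E'
from h import *
from scipy.optimize import least_squares
c50,s50=np.cos(np.radians(50)),np.sin(np.radians(50))
def rk(x,s,n): return np.array([x,-.042+s*c50-n*s50,.026+s*s50+n*c50])
def W(p,P): 
    P=np.atleast_2d(P); c,s=np.cos(p[2]),np.sin(p[2]); return np.c_[p[0]+c*P[:,0]-s*P[:,1],p[1]+s*P[:,0]+c*P[:,1],P[:,2]]
T=lambda a:np.array(a)/3.3333+[160,170]-.35
S=lambda a:np.array(a)/3+[200,135]-.33
E
python3 - <<'E'
from fit import *
np.set_printoptions(precision=4,suppress=True)
ct,cs=cam("top"),cam("scene")
cor=lambda cx:np.array([rk(cx+.075,.1,.012),rk(cx+.075,0,.012),rk(cx-.075,.1,.012),rk(cx-.075,0,.012)])
led=np.array([rk(.095,0,.022),rk(-.095,0,.022)])
pt=T([(108,40),(250,87),(78,308),(222,338),(270,73),(240,388)])
ps=S([(270,37),(318,155),(105,105),(140,228),(330,158),(120,255)])
def f(p):
    P=W(p,np.r_[cor(p[3]),led]); return np.r_[proj(ct,P)-pt,proj(cs,P)-ps].ravel()
r=least_squares(f,[.545,.2,-.1,.008],loss="soft_l1");print("rack",r.x);print(f(r.x).reshape(-1,2))
L=.065;B=.035
st=np.array([(L,B,.047),(L,-B,.047),(-L,B,.047),(-L,-B,.047)])
qt=T([(578,215),(690,190),(625,428),(737,405)]);qs=S([(405,382),(453,447),(260,503),(328,555)])
def g(p):
    P=W(p,st); return np.r_[proj(ct,P)-qt,proj(cs,P)-qs].ravel()
r2=least_squares(g,[.53,-.088,.2],loss="soft_l1");print("stand",r2.x);print(g(r2.x).reshape(-1,2))
ov=[]
slot=[(L,.009,.047),(L,-.009,.047),(-L,-.009,.047),(-L,.009,.047)]
for c,(x0,y0,w,h),k in((ct,(160,170,240,140),3.3333),(cs,(200,135,200,200),3)):
    im=cv2.resize(c[0]["pixels"][y0:y0+h,x0:x0+w,::-1],None,fx=k,fy=k,interpolation=cv2.INTER_CUBIC)
    for P in(W(r.x,cor(r.x[3]))[[0,1,3,2]],W(r.x,[rk(.095,.104,0),rk(.095,0,.0),led[0],led[1],rk(-.095,0,0),rk(-.095,.104,0)]),W(r2.x,st)[[0,1,3,2]],W(r2.x,np.array(st)*[1,1,0])[[0,1,3,2]],W(r2.x,slot)):
        q=((proj(c,P)-[x0,y0]+.5)*k-.5); cv2.polylines(im,[np.int32(np.round(q))],True,(0,0,255),1)
    ov.append(im[:, :800])
cv2.imwrite("pics/ov.png",cv2.copyMakeBorder(np.vstack([cv2.resize(ov[0],(600,350)) if 0 else ov[0]]),0,0,0,0,cv2.BORDER_CONSTANT))
a,b=ov; a=cv2.resize(a,(500,292)); a=cv2.copyMakeBorder(a,0,0,0,0,0)
H=520;b=cv2.resize(b,(520,520))
cv2.imwrite("pics/ov.png",np.hstack([cv2.copyMakeBorder(cv2.resize(ov[0][:, 550:],(280,520)),0,0,0,0,cv2.BORDER_CONSTANT),b]))
E
```

```text
rack [0.545  0.2115 0.018  0.0105]
[[ 2.176  -0.1043]
 [ 0.8946  0.1674]
 [ 0.4778 -0.3821]
 [ 0.6632 -0.6369]
 [-1.2538 -0.839 ]
 [-3.1776  0.0361]
 [ 0.1185 -0.1351]
 [-1.3189  0.0341]
 [-3.4113  2.5353]
 [ 1.4582  1.6239]
 [-0.3168 -2.1019]
 [-2.73   -1.1973]]
stand [ 0.5211 -0.0976  0.3103]
[[ 3.1978 -0.9827]
 [ 4.7749 -0.9536]
 [ 4.1737  0.9793]
 [ 6.6302  0.002 ]
 [-8.8084 -3.8229]
 [-0.2505 -6.2586]
 [-3.1039 -4.6085]
 [-1.1021 -0.8809]]
```

View pics/ov.png

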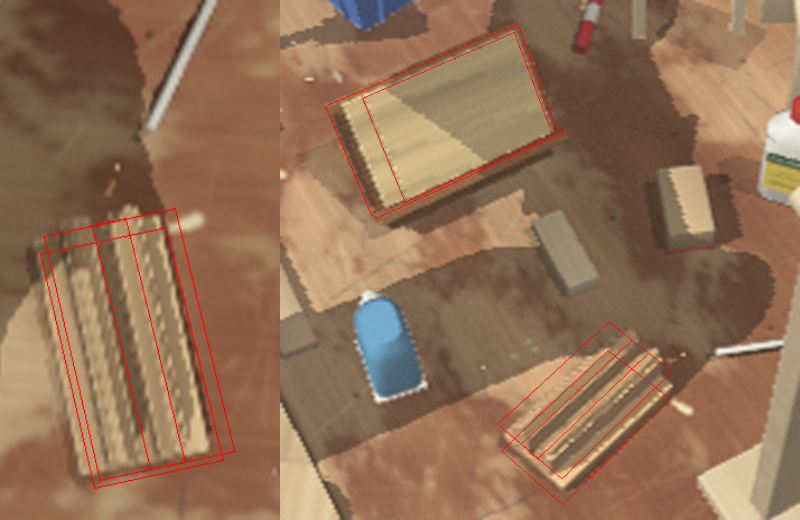

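Call:
{"api": "apply_moves", "payload": {"commands": [[0,0,0.08,0.02,-0.02,0.03,0],[0,0,0.16,0.04,-0.05,0.06,0],[0,0,0.25,0.06,-0.09,0.09,0],[0,0,0.34,0.08,-0.13,0.11,0],[0,0,0.42,0.1,-0.17,0.13,0]]}}

```text
time: 1.9
tool_pos: [0.3264, 0.3312, 0.3362]
ee_rot: [3.141, 0.001, 3.141]
wrist_force: [1.4, 0.1, -0.1]
width: 0.0574
finger_force: 0.0
```

Call:
{"api": "apply_moves", "payload": {"commands": [[0,0,0,0.02,-0.04,0.005,0],[0,0,0,0.04,-0.08,0.01,0],[0,0,0,0.06,-0.12,0.01,0],[0,0,0,0.08,-0.16,0.01,0],[0,0,0,0.1,-0.2,0.01,0]]}}

```text
time: 2.4
tool_pos: [0.4264, 0.1309, 0.3452]
ee_rot: [3.141, 0.001, 3.137]
wrist_force: [0.2, 0.4, 0.3]
width: 0.0174
finger_force: 0.0
```

Call:
{"api": "apply_moves", "payload": {"commands": [[0,0,0,0.01,-0.04,0,0],[0,0,0,0.02,-0.07,0,0],[0,0,0,0.03,-0.1,0,0],[0,0,0,0.03,-0.1,0,0],[0,0,0,0.03,-0.1,0,0]]}}

```text
time: 2.9
tool_pos: [0.4559, 0.0324, 0.3447]
ee_rot: [3.141, -0.0, 3.135]
wrist_force: [-1.1, 0.8, -0.2]
width: 0.0008
finger_force: 0.0
```

```bash
python3 - <<'E'
from fit import *
np.set_printoptions(precision=4,suppress=True)
c=cam("wrist");save(c,"w1");o=get_obs();print(o["tool_pos"],o["ee_rot"],o["joint_positions"],c[1],-c[2].T@c[3],c[0]["vertical_fov"])
for q in["near_end","ledge","face_top","stand","slot","offcut","top_panel"]:
    print(q,[(np.round(x["pixel"],1).tolist(),round(x["score"],2)) for x in place_of("wrist",q)[:2]])
E
```

```text
[0.4558 0.033  0.3449] [ 3.1409 -0.      3.1369] [-0.0523 -0.1053  1.287   0.0007  1.9599 -1.6182] [[398.4105   0.     318.3948]
 [  0.     398.4105 239.3935]
 [  0.       0.       1.    ]] [0.3817 0.0318 0.525 ] 62.12899441530387
near_end [([465.6, 193.5], 0.77), ([225.0, 244.7], 0.21)]
ledge [([423.6, 259.7], 0.89)]
face_top [([501.2, 281.6], 0.62)]
stand [([324.2, 356.4], 0.73), ([225.8, 245.4], 0.72)]
slot [([224.5, 246.7], 0.57), ([335.6, 279.3], 0.4)]
offcut [([334.9, 279.6], 0.81)]
top_panel [([457.3, 279.5], 0.73)]
```

View pics/w1.png

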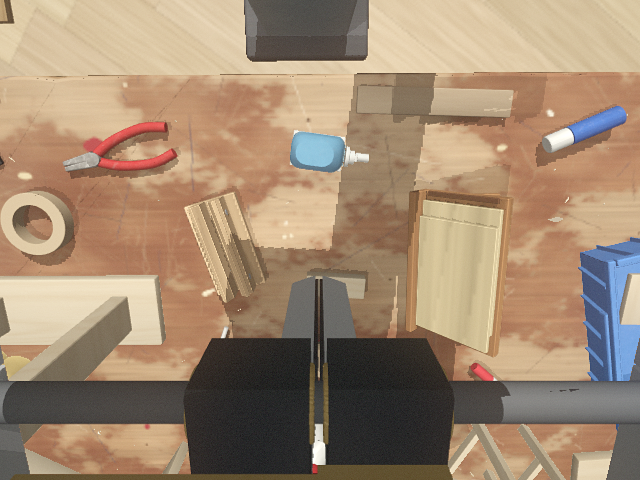

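```bash
python3 - <<'E'
import cv2,numpy as np
a=cv2.imread("pics/w1.png")
l=cv2.resize(a[185:310,175:275],(480,600),interpolation=cv2.INTER_CUBIC)
r=cv2.resize(a[180:368,400:520],None,fx=3,fy=3,interpolation=cv2.INTER_CUBIC)
r=cv2.copyMakeBorder(r,0,600-564,0,0,cv2.BORDER_CONSTANT)[:,:320]
cv2.imwrite("pics/w1c.png",np.hstack([l,r]))
E
```

```text
(no output)
```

View pics/w1c.png

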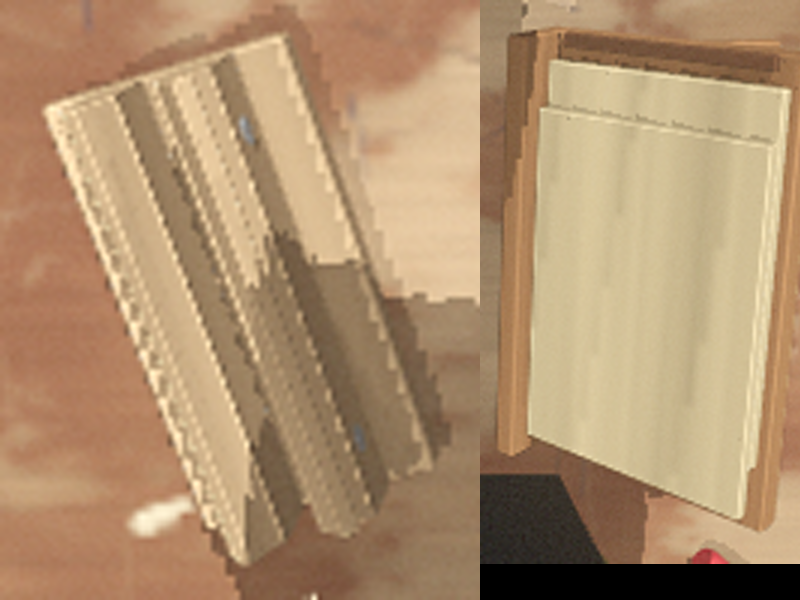

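```bash
python3 - <<'E'
from fit import *
np.set_printoptions(precision=4,suppress=True)
ct,cs,cw=cam("top"),cam("scene"),cam("wrist")
print("f",ct[1][0,0],cs[1][0,0]); print("wrist zdir",cw[2][2])
print("bar end",tri([ct,cs],[(458,160),(402,212)]))
print("toy base corners",[onz(ct,p,.015) for p in((410,198),(409,248),(549,257))])
print("plate",[onz(ct,p,.03) for p in((430,233),)])
print("bin",onz(ct,(118,235),.07),"bottle",[onz(cw,p,.05) for p in((290,150),(345,170))])
r=np.array([.545,.2115,.018,.0105])
print("bottle tri",tri([ct,cs],[(288,319),(240,268)]))
l=lambda a:np.array(a)/4.8+[175,185]-.4
rr=lambda a:(np.array(a)-[480,0])/3+[400,180]-.33
def ln(a,b,z):
    A,B=onz(cw,l(a),z),onz(cw,l(b),z);return A,B,np.arctan2(*(B-A)[[1,0]]),np.linalg.norm(B-A)
for n,a,b,z in(("flange right",(285,35),(432,462),.012),("left top",(60,108),(240,565),.047),("slotL",(118,92),(290,540),.037),("rblock left",(155,78),(320,530),.047),("rblock right",(215,62),(382,492),.047)): print(n,*ln(a,b,z))
# rack fit with 3 views
cor=lambda cx:np.array([rk(cx+.075,.1,.012),rk(cx+.075,0,.012),rk(cx-.075,.1,.012),rk(cx-.075,0,.012)])
led=np.array([rk(.095,0,.022),rk(-.095,0,.022)])
pt=T([(108,40),(250,87),(78,308),(222,338),(270,73),(240,388)])
ps=S([(270,37),(318,155),(105,105),(140,228),(330,158),(120,255)])
pw=rr([(743,519),(528,436),(773,145),(541,107),(498,452),(511,32)])
def f(p):
    P=W(p,np.r_[cor(p[3]),led]); return np.r_[proj(ct,P)-pt,proj(cs,P)-ps,2*(proj(cw,P)-pw)].ravel()
q=least_squares(f,r,loss="soft_l1");print("rack",q.x);print(f(q.x).reshape(3,-1,2))
E
```

```text
f 506.84402705452254 555.7305033539752
wrist zdir [ 0.2618 -0.0015 -0.9651]
bar end [ 0.6219 -0.1945  0.3578]
toy base corners [array([ 0.6665, -0.1873,  0.015 ]), array([ 0.5632, -0.1916,  0.015 ]), array([ 0.5719, -0.469 ,  0.015 ])]
plate [array([ 0.5942, -0.2285,  0.03  ])]
bin [0.5241 0.3655 0.07  ] bottle [array([ 0.4024, -0.001 ,  0.05  ]), array([0.4257, 0.0634, 0.05  ])]
bottle tri [0.4015 0.0312 0.036 ]
flange right [ 0.4566 -0.0773  0.012 ] [ 0.5794 -0.0426  0.012 ] 0.27600176061570886 0.12758819643926442
left top [ 0.4699 -0.128   0.047 ] [ 0.5954 -0.0906  0.047 ] 0.2895424919148625 0.13101753540291664
slotL [ 0.4676 -0.116   0.037 ] [ 0.5925 -0.0789  0.037 ] 0.2885943919273832 0.1303111001209863
rblock left [ 0.4623 -0.1033  0.047 ] [ 0.5853 -0.0684  0.047 ] 0.2767169601104537 0.12789319703563007
rblock right [ 0.4583 -0.0879  0.047 ] [ 0.5744 -0.0512  0.047 ] 0.30615594484583725 0.12180791276587428
rack [0.5444 0.2117 0.0288 0.013 ]
[[[ 1.6592 -1.0185]
  [ 0.4384 -1.0193]
  [ 0.8496 -1.2917]
  [ 1.0315 -1.836 ]
  [-1.8834 -0.8881]
  [-2.7608  0.0618]]

 [[ 0.5078 -0.7321]
  [-0.6976 -0.6955]
  [-2.6476  2.3726]
  [ 2.4683  1.333 ]
  [-0.5798 -2.458 ]
  [-2.5718 -0.9542]]

 [[-2.1987  0.0081]
  [ 0.1063 -2.5067]
  [-0.5001 -0.2115]
  [-1.1382 -0.1328]
  [10.62    1.1057]
  [10.6702 -0.5953]]]
```

Call:
{"api": "apply_moves", "payload": {"commands": [[0,0,0,0.025,-0.013,-0.03,0],[0,0,0,0.05,-0.027,-0.065,0],[0,0,0,0.075,-0.04,-0.1,0],[0,0,0,0.095,-0.053,-0.125,0],[0,0,0,0.095,-0.053,-0.125,0]]}}

```text
time: 3.95
tool_pos: [0.5499, -0.0214, 0.2136]
ee_rot: [3.141, -0.01, 3.135]
wrist_force: [0.2, 0.2, -0.1]
width: 0.0006
finger_force: 0.0
```

```bash
python3 - <<'E'
from fit import *
np.set_printoptions(precision=4,suppress=True)
c=cam("wrist");save(c,"w2")
for q,z in(("slot",.012),("stand",0)):
    print(q,[(np.round(x["pixel"],1).tolist(),round(x["score"],2),onz(c,x["pixel"],z)) for x in place_of("wrist",q)[:2]])
im=c[0]["pixels"][:,:,::-1].copy()
p=np.array([.528,-.0935,.285])
b=proj(c,W(p,[(-.07,-.05,.03),(.07,-.05,.03),(.07,.05,.03),(-.07,.05,.03)]))
x0,y0=np.maximum(b.min(0).astype(int),0);x1,y1=np.minimum(b.max(0).astype(int),[640,480]);k=min(395/(x1-x0),600/(y1-y0))
A=cv2.resize(im[y0:y1,x0:x1],None,fx=k,fy=k,interpolation=cv2.INTER_CUBIC);B=A.copy()
L=.065
for P,col in([[(L,s*.009,.047),(-L,s*.009,.047)] for s in(1,-1)],(0,0,255)),([[(L,s*.005,.012),(-L,s*.005,.012)] for s in(1,-1)],(255,0,0)),([[(L,.035,0),(L,-.035,0),(-L,-.035,0),(-L,.035,0),(L,.035,0)]],(0,255,0)):
    for l in P: cv2.polylines(B,[np.int32(np.round((proj(c,W(p,l))-[x0,y0]+.5)*k-.5))],False,col,1)
cv2.imwrite("pics/w2c.png",np.hstack([A,B])); print(x0,y0,x1,y1,k,A.shape)
E
```

```text
slot [([243.2, 193.7], 0.93, array([ 0.5309, -0.0947,  0.012 ])), ([581.7, 231.0], 0.18, array([0.5702, 0.2374, 0.012 ]))]
stand [([246.0, 189.4], 0.85, array([ 0.5284, -0.094 ,  0.    ]))]
160 99 314 276 2.564935064935065 (454, 395, 3)
```

View pics/w2c.png

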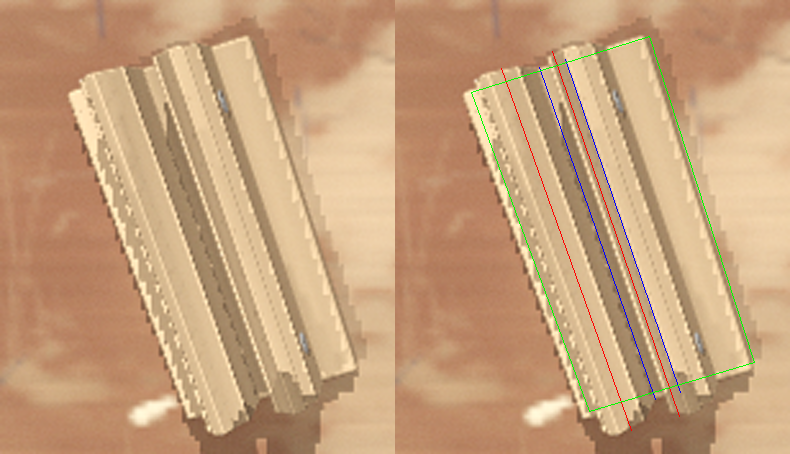

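Call:
{"api": "apply_moves", "payload": {"commands": [[0.11,0,0,0.005,0.03,-0.01,0],[0.22,0,0,0.012,0.06,-0.03,0],[0.33,0,0,0.02,0.09,-0.05,0],[0.45,0,0,0.028,0.12,-0.07,0],[0.55,0,0,0.035,0.15,-0.09,0]]}}

```text
time: 4.6
tool_pos: [0.5875, 0.1306, 0.133]
ee_rot: [2.589, 0.004, 3.138]
wrist_force: [0.2, 1.0, -0.4]
width: 0.0004
finger_force: 0.0
```

Call:
{"api": "apply_moves", "payload": {"commands": [[0.05,0,0,0,0.008,-0.008,0],[0.1,0,0,0,0.016,-0.017,0],[0.1,0,0,0,0.024,-0.025,0],[0.1,0,0,0,0.029,-0.03,0],[0.1,0,0,0,0.029,-0.03,0]]}}

```text
time: 5.1
tool_pos: [0.5859, 0.1597, 0.1008]
ee_rot: [2.492, -0.001, 3.14]
wrist_force: [-0.2, 0.2, -0.1]
width: 0.0007
finger_force: 0.0
```

Call:
{"api": "apply_moves", "payload": {"commands": [[0,0,0,0,0.01,-0.0085,0],[0,0,0,0,0.02,-0.017,0],[0,0,0,0,0.026,-0.022,0],[0,0,0,0,0.028,-0.0235,0],[0,0,0,0,0.029,-0.0245,0]]}}

```text
time: 5.6
tool_pos: [0.5857, 0.1881, 0.0749]
ee_rot: [2.491, -0.004, 3.138]
wrist_force: [0.4, -0.5, -0.7]
width: 0.0004
finger_force: 0.0
```

Call:
{"api": "apply_moves", "payload": {"commands": [[0,0,0,0,0.001,-0.0008,0],[0,0,0,0,0.002,-0.0016,0],[0,0,0,0,0.0023,-0.0019,0],[0,0,0,0,0.0023,-0.0019,0],[0,0,0,0,0.0023,-0.0019,0]]}}

```text
time: 6.1
tool_pos: [0.5861, 0.1897, 0.0735]
ee_rot: [2.492, -0.003, 3.138]
wrist_force: [0.2, 0.4, -0.7]
width: 0.0004
finger_force: 0.0
```

Call:
{"api": "apply_moves", "payload": {"commands": [[0,0,0,0,0.0008,-0.0006,0],[0,0,0,0,0.0015,-0.0013,0],[0,0,0,0,0.0015,-0.0013,0],[0,0,0,0,0.0015,-0.0013,0],[0,0,0,0,0.0015,-0.0013,0]]}}

```text
time: 6.6
tool_pos: [0.586, 0.1914, 0.0721]
ee_rot: [2.491, -0.003, 3.138]
wrist_force: [-0.7, 0.2, 0.4]
width: 0.0009
finger_force: 0.0
```

Call:
{"api": "apply_moves", "payload": {"commands": [[0,0,0,0,0.0008,-0.0006,0],[0,0,0,0,0.0015,-0.0013,0],[0,0,0,0,0.0015,-0.0013,0],[0,0,0,0,0.0015,-0.0013,0],[0,0,0,0,0.0015,-0.0013,0]]}}

```text
time: 7.1
tool_pos: [0.5862, 0.1918, 0.0717]
ee_rot: [2.493, -0.002, 3.138]
wrist_force: [-2.0, -4.4, 4.6]
width: 0.0
finger_force: 3.5
```

Call:
{"api": "apply_moves", "payload": {"commands": [[0,0,0,0,0.0003,-0.0003,0],[0,0,0,-0.004,0.0002,-0.0003,0],[0,0,0,-0.01,0,-0.0003,0],[0,0,0,-0.016,-0.0002,-0.0003,0],[0,0,0,-0.022,-0.0003,-0.0003,0]]}}

```text
time: 7.6
tool_pos: [0.5659, 0.1914, 0.0718]
ee_rot: [2.493, 0.002, 3.135]
wrist_force: [3.1, -5.2, 3.8]
width: 0.001
finger_force: 3.2
```

```bash
cat > ce.py <<'E'
from fit import *
# estimate near edge of panel along rack x from top panel mask
np.set_printoptions(precision=4,suppress=True)
p=np.array([.5444,.2117,.029])
for n in("top","scene"):
    c=cam(n); m=masks_of(n,"top_panel")
    if not m: print(n,"none"); continue
    for mm in m[:1]:
        ys,xs=np.nonzero(mm["mask"]); o=[]
        nv=W([0,0,p[2]],[[0,-s50,c50]])[0]; q0=W(p,[rk(0,.05,.012)])[0]
        for x,y in zip(xs,ys):
            a,d=ray(c,(x,y)); P=a+d*((q0-a)@nv)/(d@nv); Q=P-[p[0],p[1],0]
            o.append([np.cos(p[2])*Q[0]+np.sin(p[2])*Q[1],P[2]])
        o=np.array(o); print(n,round(mm["score"],2),"x local 1/99%",np.percentile(o[:,0],[1,99]),"z",np.percentile(o[:,1],[1,99]))
E
python3 ce.py
```

```text
top 0.91 x local 1/99% [-0.0845  0.0591] z [0.0365 0.1139]
scene 0.62 x local 1/99% [-0.0795  0.0504] z [0.0354 0.1104]
```

Call:
{"api": "apply_moves", "payload": {"commands": [[0,0,0,-0.006,0,-0.0002,0],[0,0,0,-0.012,-0.0002,-0.0003,0],[0,0,0,-0.018,-0.0004,-0.0003,0],[0,0,0,-0.024,-0.0005,-0.0003,0],[0,0,0,-0.03,-0.0007,-0.0003,0]]}}

```text
time: 8.3
tool_pos: [0.5363, 0.1907, 0.0718]
ee_rot: [2.493, 0.003, 3.135]
wrist_force: [1.9, -5.6, 4.4]
width: 0.0008
finger_force: 3.4
```

Call:
{"api": "apply_moves", "payload": {"commands": [[0,0,0,-0.006,-0.0002,0,0],[0,0,0,-0.012,-0.0004,0,0],[0,0,0,-0.018,-0.0006,0,0],[0,0,0,-0.024,-0.0008,0,0],[0,0,0,-0.03,-0.001,0,0]]}}

```text
time: 8.8
tool_pos: [0.5061, 0.19, 0.0717]
ee_rot: [2.493, 0.003, 3.135]
wrist_force: [2.5, -4.7, 4.2]
width: 0.0006
finger_force: 3.2
```

```bash
python3 ce.py
```

```text
top 0.94 x local 1/99% [-0.1435 -0.0028] z [0.036  0.1145]
scene 0.79 x local 1/99% [-0.1417 -0.0098] z [0.0352 0.1118]
```

Call:
{"api": "apply_moves", "payload": {"commands": [[0,0,0,-0.003,-0.0001,0,0],[0,0,0,-0.005,-0.0001,0,0],[0,0,0,-0.005,-0.0001,0,0],[0,0,0,-0.005,-0.008,0.0065,0],[0,0,0,-0.005,-0.02,0.018,0]]}}

```text
time: 9.5
tool_pos: [0.4975, 0.1712, 0.0876]
ee_rot: [2.491, -0.006, 3.139]
wrist_force: [-0.0, 0.4, 0.6]
width: 0.0003
finger_force: 0.0
```

```bash
python3 ce.py; python3 -c "
from h import *
c=cam('scene');im=c[0]['pixels'][100:260,190:390,::-1]
t=cam('top');t=t[0]['pixels'][150:310,150:250,::-1]
cv2.imwrite('pics/s3.png',np.hstack([cv2.resize(im,(500,400),interpolation=2),cv2.resize(t,(250,400),interpolation=2)]))"
```

```text
top 0.66 x local 1/99% [-0.1483 -0.005 ] z [0.0376 0.1136]
scene none
```

View pics/s3.png

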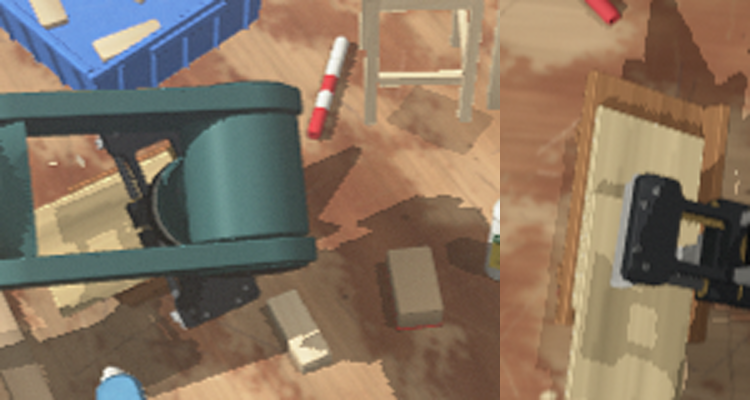

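Call:
{"api": "apply_moves", "payload": {"commands": [[0,0,0,0,-0.015,0.035,50],[-0.12,0,0,-0.01,-0.02,0.075,100],[-0.25,0,0,-0.025,-0.015,0.11,100],[-0.38,0,0,-0.045,0,0.14,100],[-0.51,0,0,-0.06,0.02,0.16,100]]}}

```text
time: 10.3
tool_pos: [0.439, 0.1908, 0.2518]
ee_rot: [3.005, 0.005, 3.134]
wrist_force: [0.9, -0.3, -0.6]
width: 0.0367
finger_force: 0.0
```

Call:
{"api": "apply_moves", "payload": {"commands": [[-0.13,0,0,-0.006,0.02,0,100],[-0.26,0,0,-0.01,0.04,0,100],[-0.39,0,0,-0.012,0.06,-0.01,100],[-0.52,0,0,-0.012,0.08,-0.02,100],[-0.65,0,0,-0.012,0.095,-0.03,100]]}}

```text
time: 10.8
tool_pos: [0.4263, 0.288, 0.2181]
ee_rot: [-2.628, 0.004, 3.14]
wrist_force: [0.3, -0.4, -1.1]
width: 0.0771
finger_force: 0.0
```

```bash
python3 - <<'E'
from fit import *
import bench
print([ (k,v) for k,v in vars(bench).items() if isinstance(v,(int,float))], "grip_point_offset" in dir(bench))
o=get_obs();print(o["tool_pos"],o["ee_rot"],o["joint_positions"],list(o))
Rc=R.from_euler("xyz",o["ee_rot"]);Rt=R.from_rotvec([0,0,.029])*R.from_rotvec([-.698,0,0])*R.from_euler("xyz",[np.pi,0,np.pi])
print("turn left",(Rt*Rc.inv()).as_rotvec())
print("target grasp",W([.5444,.2117,.029],[rk(-.119,.075,.009)]))
E
```

```text
[('grip_point_offset', 0.0188)] True
[0.42625548 0.28804577 0.21812569] [-2.62773476  0.00374215  3.14016016] [ 0.73451472  0.26645888  1.22797728 -0.40998055  1.97472039 -0.93402278] ['time', 'joint_positions', 'qvel', 'joint_torque', 'tool_pos', 'ee_rot', 'wrist_force', 'wrist_torque', 'finger_force', 'width']
turn left [-0.18418276  0.00119317  0.03000187]
target grasp [[0.42546991 0.20756444 0.08923842]]
```

Call:
{"api": "apply_moves", "payload": {"commands": [[-0.05,0,0.01,0,-0.005,-0.015,100],[-0.1,0,0.02,0,-0.011,-0.03,100],[-0.15,0,0.03,-0.001,-0.017,-0.045,100],[-0.184,0,0.03,-0.001,-0.022,-0.059,100],[-0.184,0,0.03,-0.001,-0.022,-0.059,100]]}}

```text
time: 11.3
tool_pos: [0.4243, 0.2632, 0.1554]
ee_rot: [-2.443, -0.006, -3.114]
wrist_force: [-0.7, -0.7, -0.2]
width: 0.0934
finger_force: 0.0
```

Call:
{"api": "apply_moves", "payload": {"commands": [[0,0,0,0,-0.016,-0.019,100],[0,0,0,0,-0.032,-0.038,100],[0,0,0,0,-0.048,-0.057,100],[0,0,0,0,-0.064,-0.0765,100],[0,0,0,0,-0.0705,-0.084,100]]}}

```text
time: 11.8
tool_pos: [0.4254, 0.1919, 0.0745]
ee_rot: [-2.447, -0.001, -3.117]
wrist_force: [0.8, -0.2, 0.9]
width: 0.0936
finger_force: 0.0
```

```bash
python3 - <<'E'
from fit import *
np.set_printoptions(precision=4,suppress=True)
o=get_obs();p=o["tool_pos"];Rm=R.from_euler("xyz",o["ee_rot"]).as_matrix()
g=p-.0188*Rm[:,2];d=g-[.5444,.2117,0];c,s=np.cos(.029),np.sin(.029)
x,y,z=c*d[0]+s*d[1],-s*d[0]+c*d[1],d[2]
print(p,o["width"],o["wrist_force"],"grasp local x",x,"s",(y+.042)*c50+(z-.026)*s50,"n",-(y+.042)*s50+(z-.026)*c50,"zdir",Rm[:,2],"ydir",Rm[:,1])
ct,cw=cam("top"),cam("wrist");a=ct[0]["pixels"][190:350,130:290,::-1]
cv2.imwrite("pics/g1.png",np.hstack([cv2.resize(a,(300,300)),cv2.resize(cw[0]["pixels"][:,:,::-1],(400,300))]))
E
```

```text
[0.4254 0.1919 0.0745] 0.0936444599383587 [ 0.7777 -0.1586  0.9226] grasp local x -0.11948705597686626 s 0.07241280070967226 n 0.01157066893231639 zdir [ 0.0148 -0.6396 -0.7685] ydir [-0.0195  0.7683 -0.6398]
```

View pics/g1.png

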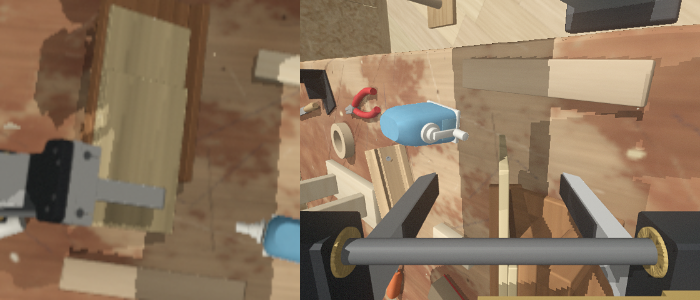

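Call:
{"api": "apply_moves", "payload": {"commands": [[0,0,0,0,0.002,-0.0016,50],[0,0,0,0,0.002,-0.0016,20],[0,0,0,0,0.002,-0.0016,0],[0,0,0,0,0.002,-0.0016,0],[0,0,0,0,0.002,-0.0016,0]]}}

```text
time: 12.4
tool_pos: [0.4261, 0.1957, 0.0738]
ee_rot: [-2.448, 0.001, -3.115]
wrist_force: [-0.3, -0.6, -0.4]
width: 0.0574
finger_force: 0.0
```

Call:
{"api": "apply_moves", "payload": {"commands": [[0,0,0,0,0,0,0],[0,0,0,0,0,0,0],[0,0,0,0,0,0,0],[0,0,0,0,0,0,0],[0,0,0,0,0,0,0]]}}

```text
time: 12.9
tool_pos: [0.4259, 0.1954, 0.0736]
ee_rot: [-2.448, 0.0, -3.115]
wrist_force: [0.1, -0.0, 0.0]
width: 0.0173
finger_force: 0.0
```

Call:
{"api": "apply_moves", "payload": {"commands": [[0,0,0,0,0,0,0],[0,0,0,0,0,0,0],[0,0,0,0,0,0,0],[0,0,0,0,0,0,0],[0,0,0,0,0,0,0]]}}

```text
time: 13.4
tool_pos: [0.426, 0.1949, 0.074]
ee_rot: [-2.446, 0.001, -3.116]
wrist_force: [-0.5, -2.9, 2.4]
width: 0.0057
finger_force: 30.0
```

Call:
{"api": "apply_moves", "payload": {"commands": [[0,0,0,0,-0.008,0.007,0],[0,0,0,0,-0.015,0.02,0],[0,0,0,0,-0.015,0.045,0],[0,0,0,0,-0.015,0.075,0],[0,0,0,0,-0.015,0.105,0]]}}

```text
time: 13.9
tool_pos: [0.4257, 0.18, 0.1801]
ee_rot: [-2.449, -0.0, -3.115]
wrist_force: [0.8, -0.7, -0.9]
width: 0.0062
finger_force: 30.0
```

Call:
{"api": "apply_moves", "payload": {"commands": [[0.1,0.003,0,0,-0.015,0.025,0],[0.21,0.006,0,0.005,-0.03,0.045,0],[0.33,0.01,0,0.01,-0.055,0.06,0],[0.46,0.013,0,0.015,-0.085,0.07,0],[0.58,0.017,0,0.02,-0.12,0.07,0]]}}

```text
time: 14.4
tool_pos: [0.4468, 0.06, 0.2528]
ee_rot: [-3.033, 0.008, -3.112]
wrist_force: [1.4, 0.0, -0.1]
width: 0.006
finger_force: 30.0
```

```bash
cat > tgt.py <<'E'
from fit import *
np.set_printoptions(precision=4,suppress=True)
o=get_obs();Rc=R.from_euler("xyz",o["ee_rot"]);Rt=R.from_rotvec([0,0,.285])*R.from_euler("xyz",[np.pi,0,np.pi])
print(o["time"],o["tool_pos"],o["width"],o["wrist_force"],o["joint_positions"])
print("turn",(Rt*Rc.inv()).as_rotvec(),"shift",np.array([.4839,-.1072,.15])-o["tool_pos"])
E
python3 tgt.py
```

```text
14.4 [0.4468 0.06   0.2528] 0.006036517841105422 [ 1.3937  0.0055 -0.0757] [ 0.0923 -0.1336  1.4982 -0.1109  1.7747 -1.5302]
turn [0.1061 0.0248 0.2557] shift [ 0.0371 -0.1672 -0.1028]
```

Call:
{"api": "apply_moves", "payload": {"commands": [[0.03,0.005,0.06,0.007,-0.035,0,0],[0.06,0.012,0.12,0.015,-0.07,0,0],[0.09,0.02,0.18,0.023,-0.105,0,0],[0.106,0.025,0.256,0.03,-0.14,-0.01,0],[0.106,0.025,0.256,0.037,-0.167,-0.025,0]]}}

```text
time: 14.9
tool_pos: [0.4831, -0.1097, 0.2253]
ee_rot: [-3.134, -0.006, -2.859]
wrist_force: [-0.1, -0.1, -0.4]
width: 0.006
finger_force: 30.0
```

Call:
{"api": "apply_moves", "payload": {"commands": [[0,0,0,0,0,-0.01,0],[0,0,0,0,0,-0.025,0],[0,0,0,0,0,-0.045,0],[0,0,0,0,0,-0.06,0],[0,0,0,0,0,-0.06,0]]}}

```text
time: 15.4
tool_pos: [0.4812, -0.105, 0.1609]
ee_rot: [-3.139, -0.014, -2.856]
wrist_force: [-1.3, -0.0, -1.0]
width: 0.0062
finger_force: 30.0
```

```bash
python3 tgt.py; cat > pan.py <<'E'
from fit import *
# fit panel line & check vs. model: panel outline projected, IoU with mask over small offsets (pitch, along-x, height)
np.set_printoptions(precision=4,suppress=True)
o=get_obs();Rm=R.from_euler("xyz",o["ee_rot"]).as_matrix();tcp=o["tool_pos"]
dat=[]
for n in("top","scene"):
    c=cam(n);m=masks_of(n,"top_panel")
    print(n,[(round(k["score"],2),np.round(k["extent"]).tolist()) for k in m[:3]])
    P=[tcp+Rm@np.array([-x if 0 else x,s*.003,z]) for x in(.028,-.122) for z in(.0551,-.0449) for s in(1,-1)]
    print("  model extent",proj(c,P).min(0),proj(c,P).max(0), "tool x",Rm[:,0])
E
python3 pan.py
```

```text
15.4 [ 0.4812 -0.105   0.1609] 0.006191102881695006 [-1.2542 -0.0468 -0.9923] [-0.323  -0.0193  1.5688 -0.0097  1.6022 -2.1792]
turn [ 0.006  -0.0128 -0.0002] shift [ 0.0027 -0.0022 -0.0109]
top [(0.53, [366.0, 286.0, 371.0, 297.0])]
  model extent [351.3386 198.4937] [377.801  295.3115] tool x [-0.9595 -0.2813  0.014 ]
scene [(0.69, [290.0, 219.0, 347.0, 295.0])]
  model extent [287.2893 218.3503] [346.3    295.0022] tool x [-0.9595 -0.2813  0.014 ]
```

Call:
{"api": "apply_moves", "payload": {"commands": [[0,0,0,0,0,-0.005,0],[0,0,0,0,0,-0.01,0],[0,0,0,0,0,-0.01,0],[0,0,0,0,0,-0.01,0],[0,0,0,0,0,-0.01,0]]}}

```text
time: 16.1
tool_pos: [0.483, -0.1067, 0.1537]
ee_rot: [-3.136, -0.01, -2.858]
wrist_force: [-0.4, -0.5, -0.1]
width: 0.0056
finger_force: 30.0
```

```bash
python3 tgt.py
```

```text
16.1 [ 0.483  -0.1067  0.1537] 0.005613330552544905 [-0.4246 -0.4823 -0.0996] [-0.3249 -0.0155  1.5795 -0.01    1.5825 -2.1791]
turn [ 0.0079 -0.0078  0.0017] shift [ 0.0009 -0.0005 -0.0037]
```

Call:
{"api": "apply_moves", "payload": {"commands": [[0.006,-0.008,0,0.001,-0.0005,-0.012,0],[0.006,-0.008,0,0.001,-0.0005,-0.025,0],[0.006,-0.008,0,0.001,-0.0005,-0.037,0],[0.006,-0.008,0,0.001,-0.0005,-0.045,0],[0.006,-0.008,0,0.001,-0.0005,-0.05,0]]}}

```text
time: 16.6
tool_pos: [0.4832, -0.1068, 0.1018]
ee_rot: [-3.141, -0.002, -2.858]
wrist_force: [-0.1, -0.5, -1.1]
width: 0.0059
finger_force: 30.0
```

Call:
{"api": "apply_moves", "payload": {"commands": [[0,0,0,0,0,-0.003,0],[0,0,0,0,0,-0.006,0],[0,0,0,0,0,-0.009,0],[0,0,0,0,0,-0.011,0],[0,0,0,0,0,-0.012,0]]}}

```text
time: 17.1
tool_pos: [0.4842, -0.1072, 0.093]
ee_rot: [-3.139, 0.0, -2.858]
wrist_force: [-2.7, 0.6, 7.5]
width: 0.0058
finger_force: 30.0
```

```bash
python3 - <<'E'
from fit import *
np.set_printoptions(precision=4,suppress=True)
o=get_obs();u=R.from_rotvec([0,0,-.285])
print(o["tool_pos"],"F stand frame",u.apply(o["wrist_force"]),"M",u.apply(o["wrist_torque"]))
for n in("scene","top","wrist"):
    c=cam(n); print(n,[(np.round(x["pixel"]).tolist(),round(x["score"],2),onz(c,x["pixel"],.012)) for x in place_of(n,"slot")[:2]])
o=get_obs();print("F",u.apply(o["wrist_force"]),"M",u.apply(o["wrist_torque"]))
E
python3 pan.py
```

```text
[ 0.4842 -0.1072  0.093 ] F stand frame [-2.4219  1.2884  7.548 ] M [0.4233 0.4326 0.0385]
scene []
top [([357.0, 260.0], 0.88, array([ 0.5289, -0.0907,  0.012 ]))]
wrist []
F [-3.0282  0.663   5.2831] M [0.3502 0.3071 0.0248]
top []
  model extent [350.5851 207.5561] [374.794 296.56 ] tool x [-0.9601 -0.2797 -0.0009]
scene [(0.75, [292.0, 239.0, 344.0, 308.0])]
  model extent [290.961  237.9909] [346.9282 310.5641] tool x [-0.9601 -0.2797 -0.0009]
```

Call:
{"api": "apply_moves", "payload": {"commands": [[0,0,0,0,0,0.002,0],[0,0,0,-0.0005,0.002,0.002,0],[0,0,0,-0.0005,0.002,0,0],[0,0,0,-0.0005,0.002,-0.003,0],[0,0,0,-0.0005,0.002,-0.004,0]]}}

```text
time: 18.1
tool_pos: [0.483, -0.1049, 0.0867]
ee_rot: [-3.141, -0.002, -2.858]
wrist_force: [0.1, 0.1, -1.0]
width: 0.0058
finger_force: 30.0
```

```bash
cat > fm.py <<'E'
from fit import *
np.set_printoptions(precision=4,suppress=True)
o=get_obs();u=R.from_rotvec([0,0,-.285])
print(o["time"],o["tool_pos"],o["ee_rot"],"F",u.apply(o["wrist_force"]),"M",u.apply(o["wrist_torque"]))
E
python3 fm.py
```

```text
18.1 [ 0.483  -0.1049  0.0867] [-3.1406 -0.0016 -2.8582] F [ 0.1187  0.1018 -0.9827] M [0.0792 0.0435 0.0218]
```

Call:
{"api": "apply_moves", "payload": {"commands": [[0,0,0,0,0,-0.003,0],[0,0,0,0,0,-0.006,0],[0,0,0,0,0,-0.009,0],[0,0,0,0,0,-0.012,0],[0,0,0,0,0,-0.014,0]]}}

```text
time: 18.6
tool_pos: [0.4833, -0.1051, 0.0732]
ee_rot: [-3.14, -0.001, -2.858]
wrist_force: [0.4, 0.9, -1.2]
width: 0.006
finger_force: 30.0
```

```bash
python3 fm.py
```

```text
18.6 [ 0.4833 -0.1051  0.0732] [-3.14   -0.0008 -2.8583] F [ 0.5938  0.7531 -1.2277] M [ 0.0446 -0.0003  0.028 ]
```

Call:
{"api": "apply_moves", "payload": {"commands": [[0,0,0,0,0,-0.002,0],[0,0,0,0,0,-0.004,0],[0,0,0,0,0,-0.0055,0],[0,0,0,0,0,-0.007,0],[0,0,0,0,0,-0.007,0]]}}

```text
time: 19.1
tool_pos: [0.4837, -0.1052, 0.0671]
ee_rot: [-3.139, 0.0, -2.858]
wrist_force: [-1.3, -0.1, 1.9]
width: 0.0059
finger_force: 30.0
```

```bash
python3 fm.py; python3 pan.py
```

```text
19.1 [ 0.4837 -0.1052  0.0671] [-3.1393  0.0002 -2.8582] F [-1.3043  0.2835  1.9017] M [ 0.086   0.0222 -0.02  ]
top []
  model extent [348.7242 211.4992] [372.0034 297.9839] tool x [-0.9601 -0.2796 -0.0002]
scene [(0.93, [289.0, 242.0, 344.0, 314.0])]
  model extent [290.8024 244.4361] [345.6702 315.4484] tool x [-0.9601 -0.2796 -0.0002]
```

Call:
{"api": "apply_moves", "payload": {"commands": [[0,0,0,0,0,0,40],[0,0,0,0,0,0,40],[0,0,0,0,0,0,40],[0,0,0,0,0,0,40],[0,0,0,0,0,0,40]]}}

```text
time: 19.8
tool_pos: [0.4834, -0.1051, 0.0664]
ee_rot: [-3.14, -0.001, -2.858]
wrist_force: [-0.2, -0.0, 0.2]
width: 0.0373
finger_force: 0.0
```

```bash
python3 fm.py; python3 pan.py
```

```text
19.8 [ 0.4834 -0.1051  0.0664] [-3.1399 -0.0006 -2.8582] F [-0.1941  0.0315  0.1742] M [ 0.0168 -0.0055 -0.0116]
top []
  model extent [348.6167 211.7488] [371.8942 298.1955] tool x [-0.9601 -0.2796  0.0006]
scene [(0.87, [293.0, 245.0, 344.0, 316.0])]
  model extent [290.6706 244.6665] [345.5159 315.617 ] tool x [-0.9601 -0.2796  0.0006]
```

Call:
{"api": "apply_moves", "payload": {"commands": [[0,0,0,0,0,0.015,50],[0,0,0,0,0,0.04,50],[0,0,0,0,0,0.075,50],[0,0,0,0,0,0.11,50],[0,0,0,0,0,0.15,50]]}}

```text
time: 20.5
tool_pos: [0.4828, -0.1049, 0.2172]
ee_rot: [-3.141, -0.002, -2.858]
wrist_force: [0.0, -0.0, 0.3]
width: 0.0473
finger_force: 0.0
```

Call:
{"api": "apply_moves", "payload": {"commands": [[0,0,0,-0.02,0.02,0.02,50],[0,0,0,-0.05,0.05,0.03,50],[0,0,0,-0.08,0.08,0.04,50],[0,0,0,-0.1,0.1,0.05,50],[0,0,0,-0.1,0.1,0.05,50]]}}

```text
time: 21.0
tool_pos: [0.3825, -0.0035, 0.2692]
ee_rot: [-3.138, 0.005, -2.855]
wrist_force: [0.1, -0.0, 0.2]
width: 0.0468
finger_force: 0.0
```

```bash
python3 - <<'E'
from fit import *
np.set_printoptions(precision=3,suppress=True)
p=np.array([.529,-.092,.285])
print(get_obs()["time"],get_obs()["tool_pos"])
for n in("top","scene"):
    c=cam(n)
    P=W(p,[(x,y,z) for x in(-.075,.075) for y in(-.003,.003) for z in(.012,.112)])
    print(n,"home model",proj(c,P).min(0),proj(c,P).max(0),"top edge ends",proj(c,W(p,[(-.075,0,.112),(.075,0,.112)])).ravel())
    print([(round(k["score"],2),k["extent"]) for k in masks_of(n,"top_panel")[:3]])
    print("lower",[(round(k["score"],2),k["extent"]) for k in masks_of(n,"lower_panel")[:3]])
    r=np.array([.5444,.2117,.029]);print("lower model x=-.014",proj(c,W(r,[rk(x-.0,s,.006) for x in(-.089,.061) for s in(0,.1)])).min(0),proj(c,W(r,[rk(x,s,.006) for x in(-.089,.061) for s in(0,.1)])).max(0))
    for q in("offcut","sanding_block","pliers","tape_roll"): print(q,[np.round(x["pixel"],1).tolist() for x in place_of(n,q)[:1]])
    save(c,"end_"+n)
E
```

```text
21.0 [ 0.383 -0.003  0.269]
top home model [348.577 211.411] [372.094 297.908] top edge ends [370.429 292.741 353.359 211.71 ]
[(0.8, [346.8, 213.6, 365.6, 279.4])]
lower [(0.63, [179.2, 193.6, 233.0, 280.6]), (0.57, [174.3, 181.2, 243.2, 286.3]), (0.35, [383.7, 320.3, 456.7, 348.1])]
lower model x=-.014 [180.09  195.092] [231.735 283.151]
offcut [[286.3, 226.9]]
sanding_block [[299.6, 171.4]]
pliers [[420.5, 329.9]]
tape_roll [[480.0, 293.1]]
scene home model [290.941 244.38 ] [345.717 315.392] top edge ends [292.017 291.828 344.639 245.237]
[(0.74, [293.6, 247.5, 345.5, 312.2])]
lower [(0.76, [240.8, 150.7, 294.9, 201.9]), (0.44, [302.2, 214.5, 323.5, 251.0])]
lower model x=-.014 [220.54  150.658] [294.245 216.524]
offcut [[310.8, 232.9]]
sanding_block [[356.6, 217.2]]
pliers [[296.1, 371.7]]
tape_roll [[363.3, 400.0]]
```

```bash
python3 - <<'E'
import cv2,numpy as np
a=cv2.imread("pics/top.png").astype(int);b=cv2.imread("pics/end_top.png").astype(int)
for n,(x,y,w,h) in dict(offcut=(262,212,50,28),block=(275,145,50,45),pliers=(380,312,80,40),tape=(455,265,50,50)).items():
    print(n,(abs(a-b).max(2)[y:y+h,x:x+w]>40).mean().round(3))
import bench; print(bench.close_job())
E
```

```text
offcut 0.287
block 0.433
pliers 0.0
tape 0.0
the job is handed in; nothing more can be done
None
```

I slid the top panel to about a 52 mm overhang, pinched it, lifted it off and lowered it into the stand's slot, and the job was handed in at about 21 s. By the camera and force checks it stands upright, fully down and centred. The pliers and tape roll match their starting pixels. Pixels around the offcut and sanding block did change, probably from arm and shadow, since their detected positions shifted by only 2 to 4 px; I didn't confirm it by eye. The lower panel matches its expected place in the top view but was cut off in the side view.

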